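# Fit the slotted shelf into the sample bath

### The job

Put the slotted aluminium shelf with the blue handle into the empty bath. It is too long to go in flat: tip it, slip its low end under the deep blue lip, then lower it until it lies flat on the ledges at both ends, and let go. Leave the solid steel cover with the black handle where it lies.

Things in the scene. Friction and masses are not known exactly. Their poses are not given: they have to be found in the camera images.
- shelf_handle (a point): Slotted aluminium shelf, a 180 (x) x 100 (y) x 6 mm plate with slots along x, both ends alike, 0.3 kg, loose, flat on the table at the start. On it a blue bridge handle: bar 64 (x) x 14 (y) x 18 mm on two posts. Point: centre of the bar, over the plate's centre, 51 mm above the plate's underside. x along shelf and bar, y across (grip the 14 mm across y), z up from the plate.
- cover_handle (a point): Solid steel cover, 180 x 100 x 6 mm plate without slots, with the same bridge handle in black; loose on the table; not to be used. Point and axes as for the shelf. Shelf and cover lie side by side and may be swapped.
- bath_seat (a point): Empty open steel bath, fixed. Point: middle of its inside, at the ledges' top, 55 mm above the table. x along the bath from the lip end (nearer the robot) to the end with a white housing outside (88 mm high, knob to 100), y across, z up. Inside 201 (x) x 130 (y) mm; walls 6 mm thick, tops 40 mm above the point. Ledge 38 mm deep at each end; between them the floor is 49 mm lower.
- bath_lip (a point): Middle of the free edge, on the underside, of the flat blue lip over the -x end of the bath; axes as bath_seat. The lip is 5 mm thick, as wide as the bath, overhangs the inside by 36 mm, and its underside is 35 mm above the ledge; this point is at x -64.5 mm, z +35 mm from bath_seat. It leaves an opening 165 mm long. No lip at the +x end.

How it is judged:
By the outcome, as a careful person would: the job done as asked, in the order asked, and still so for the second after the job is handed in, with the robot touching nothing.
It also fails if it takes over 45 s, if anything falls off the work surface, if the arm or the gripper's body presses on something with over 40 N, if the wrist force passes 120 N, or if a joint passes its speed limit or range.

### The arm

A 6-joint arm with a two-finger parallel gripper is mounted at the origin on the work surface. World frame = base frame: x ahead of the robot, y to its left, z up, the work surface at z = 0. Lengths are in m, angles in rad, forces in N, time in s.
With the tool pointing down it reaches from about 0.3 to 0.875 m from the base axis. Payload 6.4 kg.
Tool frame: the origin (TCP) lies at the centre of the arm's flange, where the gripper is bolted on; the fingertips stand 173 mm ahead of it and the grasp point (between the pads) lies 155 mm ahead of it; z points along the fingers, x is the direction in which the jaws open and shut, and the axes are right-handed (so a half turn about z gives the same grasp; the last joint's range is limited). The gripper opens to 85 mm and grips with 20 to 120 N. Pads are 22 mm wide; open, the fingers measure 114 mm over their backs; the gripper's body (76 mm by 85 mm) begins 54 mm behind the grasp point. The pads swing forward as they close: fully open they stand 13 mm farther back than shut.
Start: joints at [0.906, 0.181, 1.607, -0, 1.354, -0.206], TCP at [0.255, 0.516, 0.405] pointing down, gripper open.
Joint ranges: [-2.99, 2.99], [-0.89, 2.07], [0.3, 2.58], [-1.14, 4.28], [0, 2.63], [-3.12, 3.12]. Speed limits (rad/s): [2.57, 2.57, 3.01, 3.14, 3.14, 3.14].

### API

Orientations are given as a unit quaternion [w, x, y, z].
In Python, from workcell import state, camera, camera_model, close_job gives the robot as it stands.
- The arm moves only by the shell command python3 -m pendant 'ROWS'. ROWS is JSON, a list of rows, each an object of numbers: "tx", "ty", "tz": the shift along the world's x, y, z in cm; "wx", "wy", "wz": the turn, a rotation vector about the world's x, y, z in rad; "jaw": the finger opening in cm, from 0 to 8.54. A call has 1 to 8 rows; each row shifts and turns the commanded pose from where the row before left it; what a row does not reach is not made up. A row lasts 1/10 s, in which the tool goes at most 50 mm and 8.59 degrees, less where a joint would pass 70% of its speed; a pose out of reach is approached as far as the arm can. A call with a gripper value outside its range is refused whole. The fingers move at their own pace and stop on an object; the grip force is fixed at half the most. Time passes only in rows, so rows that do not move let the fingers close. It gives the time, the measured TCP pose, the force and the opening at its end, in the units of the state.
- state(): the state, without advancing time (a new reading comes with each control period).
- camera(name): name is "scene" or "side" or "wrist"; returns the picture (400x640x3 uint8, red, green, blue); there is no depth.
- camera_model(name): a dict with "camera_matrix" (3x3 intrinsics, pixels), "camera_from_world" (4x4, takes a point from world to camera coordinates). Camera axes: x right, y down, z forward; pixel columns grow to the right and rows downward; lengths in m; the calibration is good to about 2 mm. A picture is of the moment at which its call begins: read the wrist's pose just before it. camera_model takes no time and is no camera call; for the wrist camera it gives the pose at the moment of the call.
- close_job(): hands the job in, once; it reports no verdict.
The state is a dict: "time_s": time; "q": joint angles; "joint_vel": joint speeds; "effort": joint torques, N m; "tcp_pos": TCP position; "tool_rot": TCP orientation; "ft_force": force on the tool from outside, world axes, zero at the start; "ft_torque": the same for the moment, N m; "finger_gap": finger opening in m.
Only numpy, scipy, OpenCV 4.12 (cv2) and the standard library are available. Lean on these libraries where they do the work, as an engineer would, in place of code of your own. Each camera call takes 0.05 s, during which the arm holds its last target.

## Working session

There is one attempt and no reset: what is moved stays moved. The work goes in short steps, Python scripts to look and compute and a shell command to move; the robot and the scene stay as the last step left them, time stands still between calls to the robot, and variables do not carry over. Pictures are saved under pics/ and viewed, and the job is handed in when it is done.

```bash
mkdir -p pics; ls; python3 - <<'E'
from workcell import state,camera,camera_model
import cv2,json
print(state())
for n in["scene","side","wrist"]:
    m=camera_model(n);print(n,m)
    cv2.imwrite(f"pics/{n}0.png",camera(n)[:,:,::-1])
E
```

```text
pics
{'time_s': 0.0, 'q': array([ 9.05711166e-01,  1.81561836e-01,  1.60805139e+00,  1.43729197e-05,
        1.35381511e+00, -2.06325679e-01]), 'joint_vel': array([-0.0001031 , -0.00053159, -0.00060866, -0.00010043,  0.00117023,
        0.00020405]), 'effort': array([-2.99887950e-03, -4.44877982e+01, -3.51329684e+01, -6.48012738e-04,
        9.47565684e-03, -1.50923131e-05]), 'tcp_pos': array([0.25445697, 0.51533246, 0.40375122]), 'tool_rot': array([ 3.07868214e-04,  8.49363811e-01,  5.27807043e-01, -8.64693595e-04]), 'ft_force': array([ 1.04550864, -0.85563482,  0.69969377]), 'ft_torque': array([ 0.04847052, -0.00908365, -0.00350183]), 'finger_gap': 0.0853759077563241}
scene {'camera_matrix': array([[449.83843194,   0.        , 317.11824084],
       [  0.        , 449.83843194, 202.07352555],
       [  0.        ,   0.        ,   1.        ]]), 'camera_from_world': array([[ 0.33971311,  0.94037544,  0.01700107, -0.15502729],
       [ 0.61919345, -0.21000604, -0.75663527, -0.25918293],
       [-0.7079509 ,  0.26756587, -0.65361612,  1.47465457],
       [ 0.        ,  0.        ,  0. 
[... 311 characters left out ...]
249802, -0.85800049,  0.15430551],
       [ 0.10007793, -0.85242776, -0.51317767,  0.88104605],
       [ 0.        ,  0.        ,  0.        ,  1.        ]])}
wrist {'camera_matrix': array([[336.72474111,   0.        , 323.84289232],
       [  0.        , 336.72474111, 202.43096037],
       [  0.        ,   0.        ,   1.        ]]), 'camera_from_world': array([[ 4.43498515e-01,  8.96274590e-01, -9.62359469e-04,
        -5.74077618e-01],
       [ 8.50246287e-01, -4.20382434e-01,  3.16796244e-01,
        -4.06446564e-02],
       [ 2.83531865e-01, -1.41316906e-01, -9.48493128e-01,
         3.79373586e-01],
       [ 0.00000000e+00,  0.00000000e+00,  0.00000000e+00,
         1.00000000e+00]])}
```

View pics/scene0.png

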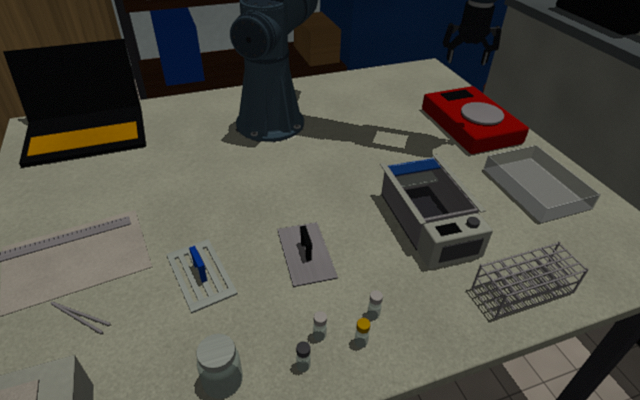

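View pics/side0.png

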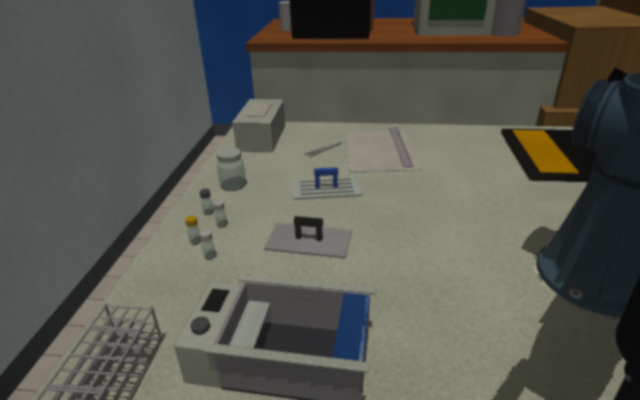

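View pics/wrist0.png

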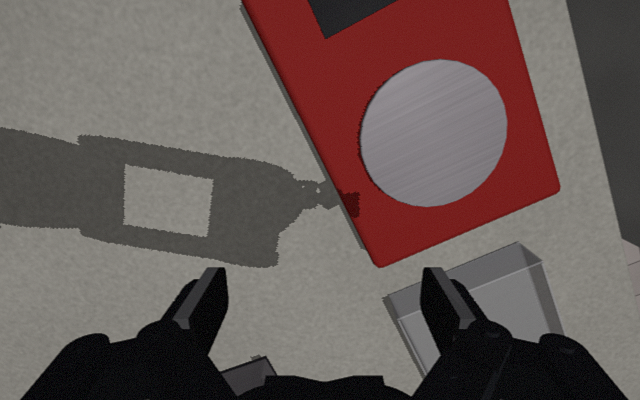

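The scene view shows the slotted shelf with its blue handle at about (200,275), the cover with its black handle at (305,252), and the bath at (435,205) with its blue lip towards the robot. The side view agrees. Next I'll enlarge crops of both.

```bash
python3 - <<'E'
import cv2
for n,f,(x,y,w,h),s in[("a","scene0",(150,220,120,100),6),("b","scene0",(370,145,130,130),4.6),("c","side0",(280,155,100,60),8),("d","side0",(170,270,220,130),3.6)]:
    im=cv2.imread(f"pics/{f}.png")[y:y+h,x:x+w]
    im=cv2.resize(im,None,fx=s,fy=s,interpolation=cv2.INTER_CUBIC)
    im=cv2.convertScaleAbs(im,alpha=1.3)
    for k in range(0,w,10):
        cv2.putText(im,str(x+k),(int(k*s),8),0,.3,(0,255,255),1); cv2.line(im,(int(k*s),10),(int(k*s),14),(0,255,255),1)
    for k in range(0,h,10):
        cv2.putText(im,str(y+k),(0,int(k*s)+4),0,.3,(0,255,255),1); cv2.line(im,(22,int(k*s)),(26,int(k*s)),(0,255,255),1)
    cv2.imwrite(f"pics/crop_{n}.png",im);print(im.shape)
E
```

```text
(600, 720, 3)
(598, 598, 3)
(480, 800, 3)
(468, 792, 3)
```

View pics/crop_a.png

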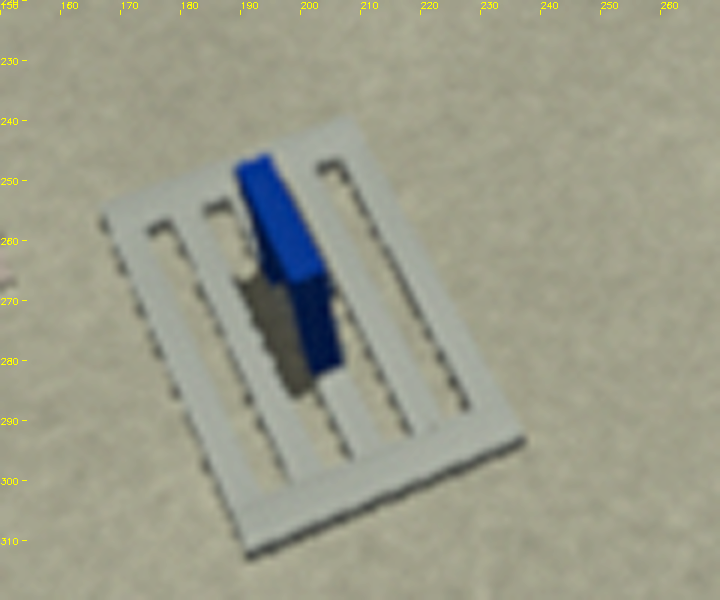

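View pics/crop_b.png

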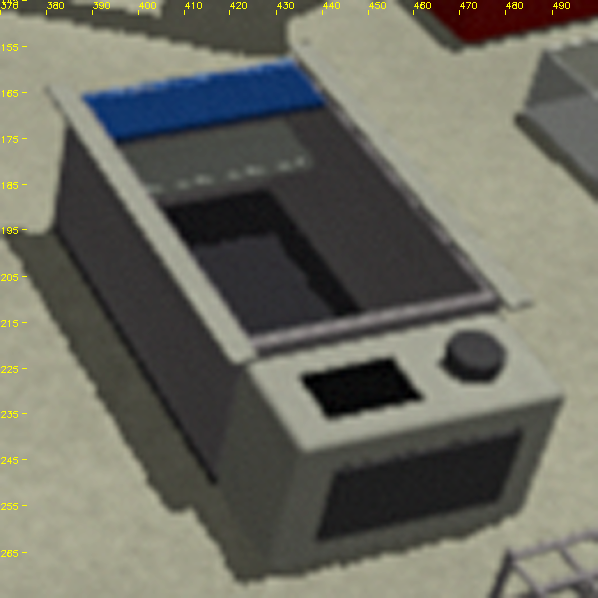

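View pics/crop_c.png

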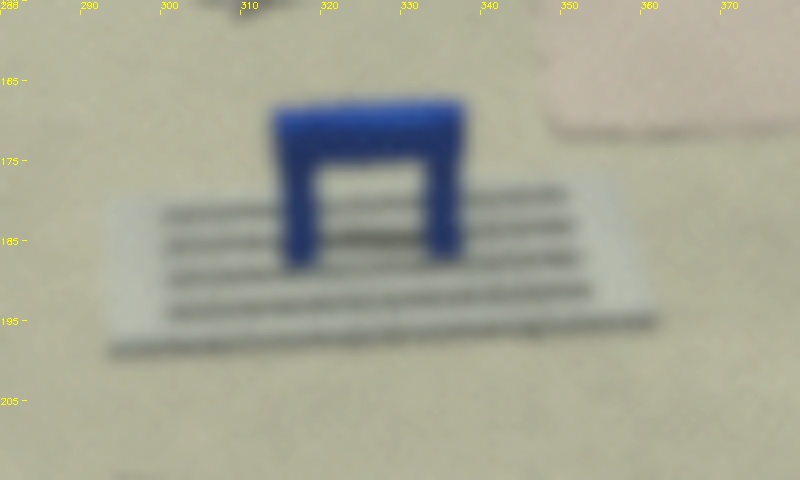

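View pics/crop_d.png

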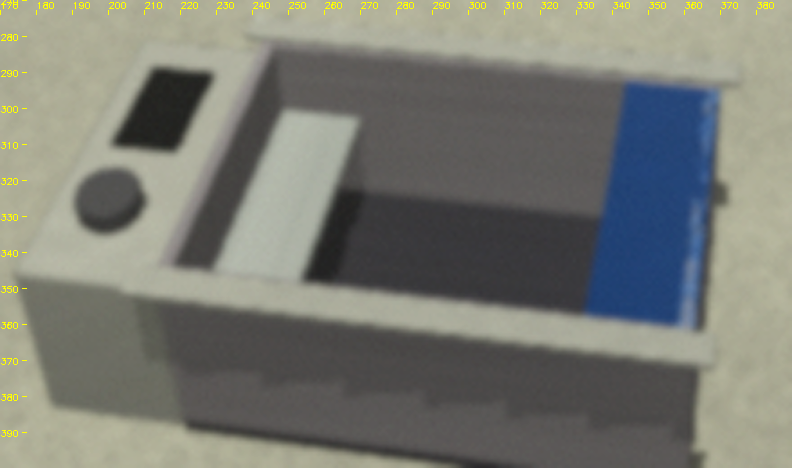

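The crops give usable corners on the shelf plate, the handle bar, the lip edge and the bath's inner edges. I'll triangulate them, then fit the poses.

```bash
cat > h.py <<'E'
import numpy as np,cv2
from workcell import state,camera,camera_model
from scipy.optimize import least_squares
from scipy.spatial.transform import Rotation as R
def proj(m,P):
    T=m["camera_from_world"];c=np.atleast_2d(P)@T[:3,:3].T+T[:3,3];u=c@m["camera_matrix"].T
    return u[:,:2]/u[:,2:]
def tri(ms,ps):
    A=[cv2.triangulatePoints(ms[0]["camera_matrix"]@ms[0]["camera_from_world"][:3],ms[1]["camera_matrix"]@ms[1]["camera_from_world"][:3],np.array(ps[0],float),np.array(ps[1],float))]
    X=A[0][:3,0]/A[0][3,0];return X,np.linalg.norm(proj(ms[0],X)[0]-ps[0])
def fit(obs,x0,free_z=True):
    # obs: list of (model, pts Nx3, pix Nx2); pose x,y,z,yaw
    def r(p):
        o=[]
        for m,P,u in obs:
            P=np.array(P);W=P@R.from_euler('z',p[3]).as_matrix().T+p[:3]
            o.append((proj(m,W)-u).ravel())
        return np.concatenate(o)
    s=least_squares(r,x0,loss='soft_l1');return s.x,r(s.x)
E
python3 - <<'E'
from h import *
s,d=camera_model("scene"),camera_model("side")
sh=[("UL",(-.09,-.05,.006),(166.7,255.8),(358.1,176.5)),("UR",(-.09,.05,.006),(207.5,239.7),(361.9,194.4)),("LR",(.09,.05,.006),(237.5,292.5),(293.5,198)),("LL",(.09,-.05,.006),(190.8,310.5),(293.1,179.6)),
("bUL",(-.032,-.007,.06),(189.2,248),(337.9,167.5)),("bUR",(-.032,.007,.06),(195,245.8),(338.1,169.4)),("bLR",(.032,.007,.06),(204.7,264.2),(314.8,170.6)),("bLL",(.032,-.007,.06),(198.7,267),(314.4,168.5))]
ba=[("lip-",(-.0645,-.065,.04),(395.7,176.1),(343,292.2)),("lip+",(-.0645,.065,.04),(441.1,167.4),(332.5,357.5)),("e-",(.1005,-.065,.04),(424.3,220.0),(245.6,282.5)),("e+",(.1005,.065,.04),(478,208.5),(217.8,344.4))]
for L in(sh,ba):
    for n,P,a,b in L: print(n,*tri((s,d),(a,b)))
    P=[l[1] for l in L]
    x,r=fit([(s,P,np.array([l[2] for l in L])),(d,P,np.array([l[3] for l in L]))],[.6,-.1 if L is sh else .3,0.0 if L is sh else .055,0])
    print(x.round(4));print(r.reshape(2,-1,2).round(1).tolist())
E
```

```text
UL [ 0.48654489 -0.37828561  0.00177461] 1.364151171712428
UR [ 0.47116275 -0.28111011  0.0036772 ] 0.07443499311431857
LR [ 0.64732466 -0.2477763   0.00514355] 0.3384436685985275
LL [ 0.66335471 -0.34580696  0.00649833] 0.2237468669127891
bUL [ 0.53768372 -0.32423308  0.05777621] 0.48564460849152213
bUR [ 0.53617525 -0.31150365  0.05874175] 0.4677129575000797
bLR [ 0.59634823 -0.30022828  0.05930346] 0.39793011365347997
bLL [ 0.59911225 -0.31317264  0.05861398] 0.4849350811907838
[ 0.5673 -0.3126 -0.0015  0.1745]
[[[-0.6, -1.8], [0.7, -0.9], [-0.2, -0.1], [0.2, 1.3], [-0.7, -0.8], [-0.2, -0.9], [-0.0, 0.3], [-0.6, 0.0]], [[-1.0, 0.1], [0.4, 0.2], [-0.2, 0.4], [-0.3, 0.4], [0.0, -0.1], [0.3, 0.4], [-0.7, 0.5], [-0.6, 0.2]]]
lip- [0.49196394 0.19068056 0.09472656] 1.0585954244057025
lip+ [0.49718924 0.3183759  0.09399923] 0.5698795089696999
e- [0.65562046 0.17762909 0.0934014 ] 0.6954000783974185
e+ [0.6625047  0.31165235 0.09564059] 1.2249003303758275
[ 0.5579  0.2494  0.0542 -0.0534]
[[[-2.1, -0.8], [-0.7, -0.4], [-0.1, -1.1], [-2.4, -0.1]], [[0.0, 0.2], [-0.7, 0.2], [-0.6, 0.8], [-0.6, 0.1]]]
```

```bash
python3 - <<'E'
from h import *
st=state();m=camera_model("wrist");T=m["camera_from_world"]
C=-T[:3,:3].T@T[:3,3]; Rt=R.from_quat(st["tool_rot"],scalar_first=True).as_matrix()
print("cam in tool",Rt.T@(C-st["tcp_pos"]),"fwd in tool",Rt.T@T[2,:3],"right",Rt.T@T[0,:3])
tc=Rt.T@(C-st["tcp_pos"]);Rc=T[:3,:3]@Rt
def view(tcp,yaw):
    Rn=np.column_stack([[np.cos(yaw),np.sin(yaw),0],[np.sin(yaw),-np.cos(yaw),0],[0,0,-1]])
    M=np.eye(4);M[:3,:3]=Rc@Rn.T;M[:3,3]=-M[:3,:3]@(np.array(tcp)+Rn@tc)
    return dict(camera_matrix=m["camera_matrix"],camera_from_world=M)
y=-.053
B=np.array([[sx*.1005,sy*.065,.04] for sx in(-1,1) for sy in(-1,1)])@R.from_euler('z',y).as_matrix().T+[.558,.249,.055]
for tcp,yaw in [((.4,.3,.45),1.517),((.35,.3,.45),1.112),((.7,.25,.45),-1.624),((.42,.25,.45),1.517)]:
    print(tcp,yaw,proj(view(tcp,yaw),B).round().tolist())
y=.1745
B=np.array([[sx*.09,sy*.05,.006] for sx in(-1,1) for sy in(-1,1)])@R.from_euler('z',y).as_matrix().T+[.567,-.3125,0]
for tcp,yaw in [((.5,-.32,.40),1.745),((.45,-.33,.4),1.745)]:
    print(tcp,yaw,proj(view(tcp,yaw),B).round().tolist())
E
```

```text
cam in tool [-0.00023352 -0.08116809  0.03175101] fwd in tool [3.32048232e-04 3.17105053e-01 9.48390360e-01] right [ 9.99999617e-01  6.62133943e-04 -5.71509525e-04]
(0.4, 0.3, 0.45) 1.517 [[221.0, 233.0], [346.0, 232.0], [237.0, 383.0], [342.0, 382.0]]
(0.35, 0.3, 0.45) 1.112 [[277.0, 300.0], [386.0, 259.0], [344.0, 422.0], [441.0, 392.0]]
(0.7, 0.25, 0.45) -1.624 [[385.0, 370.0], [278.0, 371.0], [396.0, 216.0], [269.0, 216.0]]
(0.42, 0.25, 0.45) 1.517 [[267.0, 212.0], [394.0, 212.0], [276.0, 368.0], [383.0, 368.0]]
(0.5, -0.32, 0.4) 1.745 [[273.0, 147.0], [366.0, 147.0], [280.0, 292.0], [361.0, 292.0]]
(0.45, -0.33, 0.4) 1.745 [[277.0, 193.0], [366.0, 193.0], [283.0, 326.0], [360.0, 326.0]]
```

```bash
python3 -m pendant '[{"tx":3.5,"ty":-3.3,"tz":0.6,"wz":0.05},{"tx":3.5,"ty":-3.3,"tz":0.6,"wz":0.05},{"tx":3.5,"ty":-3.3,"tz":0.6,"wz":0.05},{"tx":3.5,"ty":-3.3,"tz":0.6,"wz":0.05},{"tx":3.5,"ty":-3.3,"tz":0.6,"wz":0.05},{"tx":3.5,"ty":-3.3,"tz":0.6,"wz":0.05},{"tx":3.5,"ty":-3.3,"tz":0.6,"wz":0.05},{"tx":3.5,"ty":-3.3,"tz":0.6,"wz":0.05}]'
python3 -m pendant '[{"jaw":4.5},{"jaw":4.5},{"jaw":4.5}]'
python3 - <<'E'
from h import *
import json
st=state();m=camera_model("wrist");im=camera("wrist");print(st["tcp_pos"],st["tool_rot"],st["time_s"])
cv2.imwrite("pics/w1.png",im[:,:,::-1]);np.savez("w1.npz",K=m["camera_matrix"],T=m["camera_from_world"])
c=cv2.resize(im[:,:,::-1][60:330,200:480],None,fx=2.2,fy=2.2,interpolation=cv2.INTER_CUBIC)
cv2.imwrite("pics/w1c.png",cv2.convertScaleAbs(c,alpha=1.4))
E
```

```text
[0.25452745 0.51538638 0.40399813] [ 2.27049419e-04  8.49383446e-01  5.27775818e-01 -6.29750024e-04] 0.15invalid input
invalid input
```

View pics/w1.png

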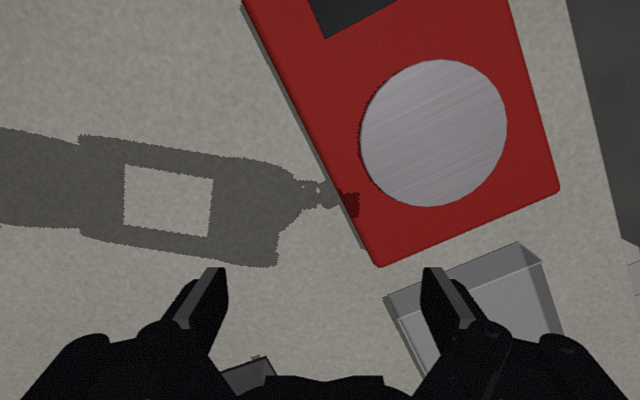

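View pics/w1c.png

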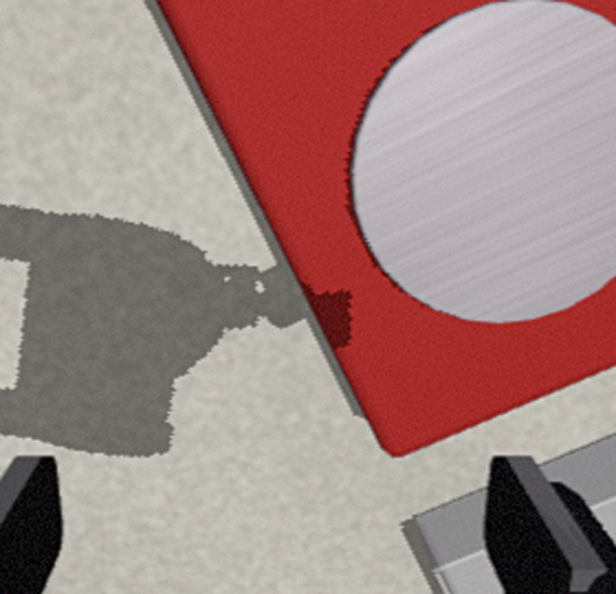

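The moves were refused as "invalid input", so the view hasn't changed. Perhaps every row must carry all seven keys.

```bash
python3 -m pendant '[{"tx":3.5,"ty":-3.3,"tz":0.6,"wx":0,"wy":0,"wz":0.05,"jaw":4.5},{"tx":3.5,"ty":-3.3,"tz":0.6,"wx":0,"wy":0,"wz":0.05,"jaw":4.5}]'
```

```text
time_s: 0.4
tcp_pos: [0.3243, 0.4494, 0.4163]
tool_rot: [0.0, 0.82, 0.572, -0.0]
ft_force: [1.2, 0.9, 0.3]
finger_gap: 0.0592
```

All keys are needed. I'll continue over the bath.

```bash
python3 -m pendant '[{"tx":3.6,"ty":-3.3,"tz":0.6,"wx":0,"wy":0,"wz":0.05,"jaw":4.5},{"tx":3.6,"ty":-3.3,"tz":0.6,"wx":0,"wy":0,"wz":0.05,"jaw":4.5},{"tx":3.6,"ty":-3.3,"tz":0.6,"wx":0,"wy":0,"wz":0.05,"jaw":4.5},{"tx":3.6,"ty":-3.3,"tz":0.6,"wx":0,"wy":0,"wz":0.05,"jaw":4.5},{"tx":3.6,"ty":-3.3,"tz":0.6,"wx":0,"wy":0,"wz":0.05,"jaw":4.5},{"tx":3.6,"ty":-3.3,"tz":0.6,"wx":0,"wy":0,"wz":0.05,"jaw":4.5},{"tx":0,"ty":0,"tz":0,"wx":0,"wy":0,"wz":0,"jaw":4.5},{"tx":0,"ty":0,"tz":0,"wx":0,"wy":0,"wz":0,"jaw":4.5}]'
python3 - <<'E'
from h import *
st=state();m=camera_model("wrist");im=camera("wrist");print(st["tcp_pos"],st["tool_rot"],st["time_s"])
cv2.imwrite("pics/w2.png",im[:,:,::-1]);np.savez("w2.npz",K=m["camera_matrix"],T=m["camera_from_world"])
E
```

```text
time_s: 1.2
tcp_pos: [0.5413, 0.2505, 0.4522]
tool_rot: [-0.0, 0.729, 0.685, -0.0]
ft_force: [-0.6, -0.1, 0.1]
finger_gap: 0.045
[0.54129913 0.25050995 0.45223657] [-3.56291990e-04  7.28632270e-01  6.84904962e-01 -2.84933173e-04] 1.2
```

View pics/w2.png

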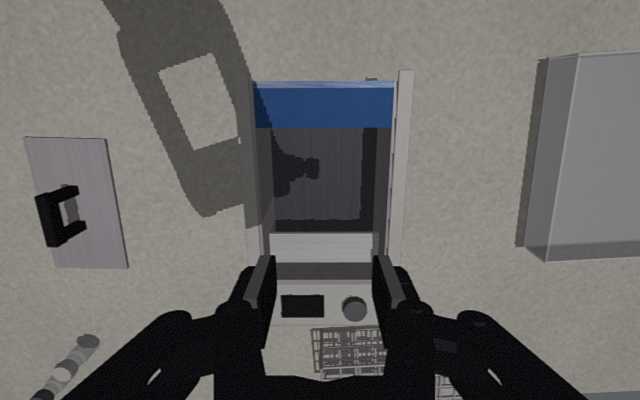

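```bash
python3 - <<'E'
import cv2
x,y,w,h,s=235,65,185,230,2.55
im=cv2.imread("pics/w2.png")[y:y+h,x:x+w]
im=cv2.convertScaleAbs(cv2.resize(im,None,fx=s,fy=s,interpolation=cv2.INTER_CUBIC),alpha=1.6)
for k in range(0,w,10): cv2.putText(im,str(x+k),(int(k*s),8),0,.28,(0,255,255),1); cv2.line(im,(int(k*s),10),(int(k*s),14),(0,255,255),1)
for k in range(0,h,10): cv2.putText(im,str(y+k),(0,int(k*s)+4),0,.28,(0,255,255),1)
cv2.imwrite("pics/w2c.png",im)
E
```

```text
(no output)
```

View pics/w2c.png

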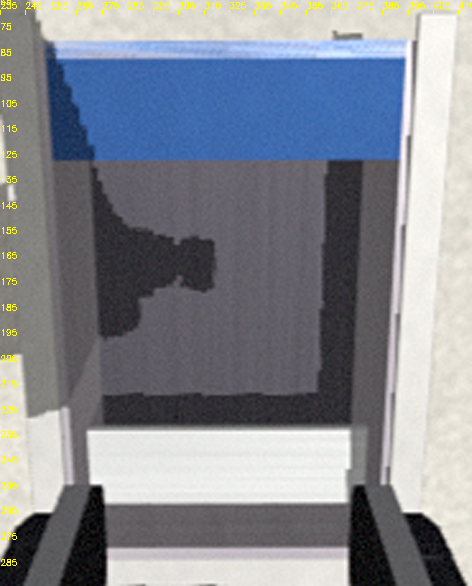

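The wrist view is clear. The lip's free edge is at row 128, columns 255–394, and the far ledge lies at rows 232–262. I'll refit with these points.

```bash
python3 - <<'E'
from h import *
s,d=camera_model("scene"),camera_model("side");z=np.load("w2.npz");w=dict(camera_matrix=z["K"],camera_from_world=z["T"])
ba=[((-.0645,-.065,.04),(395.7,176.1),(343,292.2)),((-.0645,.065,.04),(441.1,167.4),(332.5,357.5)),((.1005,-.065,.04),(424.3,220.0),(245.6,282.5)),((.1005,.065,.04),(478,208.5),(217.8,344.4))]
P=[l[0] for l in ba]
Pw=[(-.0645,-.065,.04),(-.0645,.065,.04),(.0625,-.065,0),(.0625,.065,0)];U=np.array([(255.4,127.7),(393.8,127.7),(269.1,232.5),(378.9,232.5)])
a=(s,P,np.array([l[1] for l in ba]));b=(d,P,np.array([l[2] for l in ba]));c=(w,Pw,U)
for o in([c],[a,c],[b,c],[a,b,c]):
    x,r=fit(o,[.56,.25,.055,0]);print(x.round(4),r[-8:].round(1))
for k in(0,1):
  print(tri((w,d),(U[k],ba[k][2])),tri((w,s),(U[k],ba[k][1])))
E
```

```text
[ 0.558   0.2497  0.054  -0.0645] [ 0.7 -0.6 -1.1 -0.3  0.1  0.5  0.1  0.7]
[ 0.5584  0.25    0.0531 -0.0623] [ 1.2 -0.1 -1.  -0.2  0.6  0.6  0.4  0.6]
[ 0.5576  0.2496  0.0549 -0.0604] [ 0.2 -0.7 -1.2 -1.   0.1  0.7  0.4  0.4]
[ 0.558   0.2496  0.0543 -0.0598] [ 0.3 -0.3 -1.3 -0.6  0.3  0.8  0.4  0.5]
(array([0.48996355, 0.18841385, 0.09502273]), np.float64(0.1301252304266698)) (array([0.49197164, 0.19081109, 0.09309127]), np.float64(3.6758703144903926))
(array([0.49662264, 0.31917746, 0.09644342]), np.float64(1.3604629794781606)) (array([0.49806512, 0.31953027, 0.09318128]), np.float64(0.39662700601861994))
```

Bath: centre (0.558, 0.250, 0.0545), yaw -0.062. Now I'll move to hover over the shelf.

```bash
python3 -m pendant '[{"tx":-0.1,"ty":-4.7,"tz":-0.4,"wx":0,"wy":0,"wz":0.02,"jaw":4.5},{"tx":-0.1,"ty":-4.7,"tz":-0.4,"wx":0,"wy":0,"wz":0.02,"jaw":4.5},{"tx":-0.1,"ty":-4.7,"tz":-0.4,"wx":0,"wy":0,"wz":0.02,"jaw":4.5},{"tx":-0.1,"ty":-4.7,"tz":-0.4,"wx":0,"wy":0,"wz":0.02,"jaw":4.5},{"tx":-0.1,"ty":-4.7,"tz":-0.4,"wx":0,"wy":0,"wz":0.02,"jaw":4.5},{"tx":-0.1,"ty":-4.7,"tz":-0.4,"wx":0,"wy":0,"wz":0.02,"jaw":4.5}]'
python3 -m pendant '[{"tx":-0.1,"ty":-4.7,"tz":-0.4,"wx":0,"wy":0,"wz":0.02,"jaw":4.5},{"tx":-0.1,"ty":-4.7,"tz":-0.4,"wx":0,"wy":0,"wz":0.02,"jaw":4.5},{"tx":-0.1,"ty":-4.7,"tz":-0.4,"wx":0,"wy":0,"wz":0.02,"jaw":4.5},{"tx":-0.1,"ty":-4.7,"tz":-0.4,"wx":0,"wy":0,"wz":0.02,"jaw":4.5},{"tx":-0.1,"ty":-4.7,"tz":-0.4,"wx":0,"wy":0,"wz":0.02,"jaw":4.5},{"tx":-0.1,"ty":-4.7,"tz":-0.6,"wx":0,"wy":0,"wz":0.016,"jaw":4.5},{"tx":0,"ty":0,"tz":0,"wx":0,"wy":0,"wz":0,"jaw":4.5}]'
python3 - <<'E'
from h import *
st=state();m=camera_model("wrist");im=camera("wrist");print(st["tcp_pos"],st["tool_rot"],st["time_s"])
cv2.imwrite("pics/w3.png",im[:,:,::-1]);np.savez("w3.npz",K=m["camera_matrix"],T=m["camera_from_world"])
x,y,w,h,s=240,40,180,240,2.5
im=im[:,:,::-1][y:y+h,x:x+w]
im=cv2.convertScaleAbs(cv2.resize(im,None,fx=s,fy=s,interpolation=cv2.INTER_CUBIC),alpha=1.2)
for k in range(0,w,10): cv2.putText(im,str(x+k),(int(k*s),8),0,.28,(0,255,255),1); cv2.line(im,(int(k*s),10),(int(k*s),14),(0,255,255),1)
for k in range(0,h,10): cv2.putText(im,str(y+k),(0,int(k*s)+4),0,.28,(0,0,255),1)
cv2.imwrite("pics/w3c.png",im)
E
```

```text
time_s: 1.85
tcp_pos: [0.5338, -0.0302, 0.4285]
tool_rot: [-0.0, 0.684, 0.73, 0.0]
ft_force: [0.2, 0.0, 0.3]
finger_gap: 0.0451
time_s: 2.55
tcp_pos: [0.528, -0.3156, 0.4012]
tool_rot: [-0.0, 0.643, 0.766, -0.001]
ft_force: [0.4, 0.9, 1.5]
finger_gap: 0.0447
[ 0.52801649 -0.31561602  0.40124892] [-4.17565723e-04  6.42876953e-01  7.65969060e-01 -6.69986327e-04] 2.55
```

View pics/w3.png

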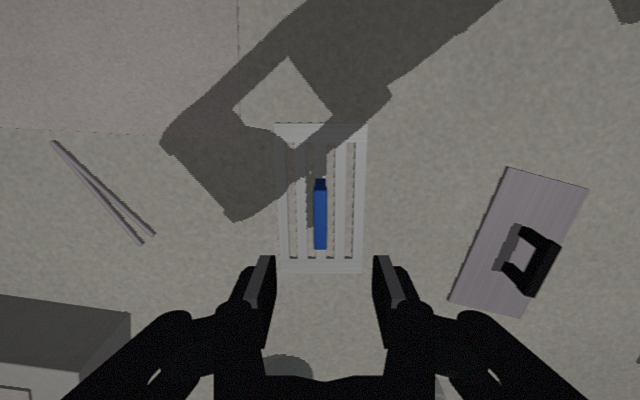

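View pics/w3c.png

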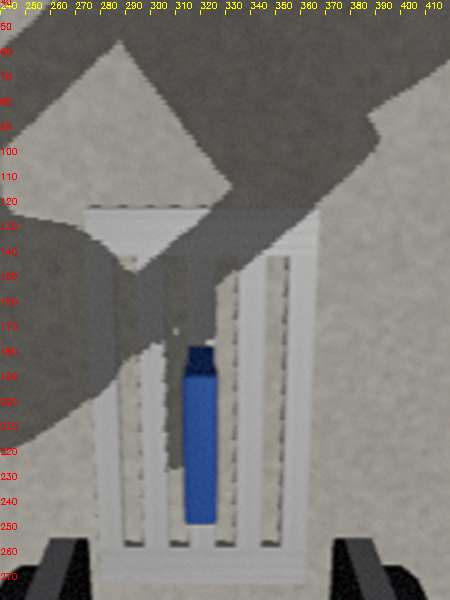

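The shelf sits centrally with its corners at (274,123), (368,124), (361,272) and (281,273). The bar top spans columns 314–327 and rows 190–249. I'll refit its pose.

```bash
python3 - <<'E'
from h import *
s,d=camera_model("scene"),camera_model("side");z=np.load("w3.npz");w=dict(camera_matrix=z["K"],camera_from_world=z["T"])
P=[(-.09,-.05,.006),(-.09,.05,.006),(.09,.05,.006),(.09,-.05,.006),(-.032,-.007,.06),(-.032,.007,.06),(.032,.007,.06),(.032,-.007,.06)]
S=np.array([(166.7,255.8),(207.5,239.7),(237.5,292.5),(190.8,310.5),(189.2,248),(195,245.8),(204.7,264.2),(198.7,267)])
D=np.array([(358.1,176.5),(361.9,194.4),(293.5,198),(293.1,179.6),(337.9,167.5),(338.1,169.4),(314.8,170.6),(314.4,168.5)])
U=np.array([(274,122.8),(367.6,123.6),(361.2,272),(280.8,272.8),(313.6,190.4),(326.8,190.4),(326,249.2),(313.6,249.6)])
for o in([(w,P,U)],[(w,P,U),(s,P,S)],[(s,P,S),(d,P,D),(w,P,U)]):
    x,r=fit(o,[.567,-.31,0,.17]);print(x.round(4),r[-16:].round(1) if len(o)==3 else r[:16].round(1))
t=[tri((w,d),(U[k],D[k]))[0] for k in range(4,8)];print(np.mean(t,0))
st=state();Rt=R.from_quat(st["tool_rot"],scalar_first=True).as_matrix();print("grasp pt",st["tcp_pos"]+Rt@[0,0,.155],"yaw",np.arctan2(Rt[1,0],Rt[0,0]))
E
```

```text
[ 0.5704 -0.3123 -0.0043  0.1713] [-0.1  0.7 -0.1  0.1 -0.   0.5 -0.4 -0.5 -0.6 -0.5  0.6 -0.5  1.1  0.4
 -0.1 -0.1]
[ 0.5694 -0.3124 -0.0015  0.1729] [-0.6  0.   0.2 -0.7  0.4  0.8 -0.6 -0.  -0.7 -0.7  0.7 -0.7  1.2  0.7
 -0.1  0.3]
[ 0.5689 -0.3125 -0.001   0.1727] [-0.7 -0.4  0.3 -1.1  0.5  0.7 -0.7 -0.1 -0.7 -1.   0.7 -1.   1.2  0.5
 -0.1  0.1]
[ 0.5674574  -0.31262973  0.0596082 ]
grasp pt [ 0.52815546 -0.31303022  0.24647053] yaw 1.745897851372289
```

```bash
python3 -m pendant '[{"tx":1.5,"ty":0,"tz":-4,"wx":0,"wy":0,"wz":0,"jaw":4.5},{"tx":1.5,"ty":0,"tz":-4,"wx":0,"wy":0,"wz":0,"jaw":4.5},{"tx":1.1,"ty":0,"tz":-3,"wx":0,"wy":0,"wz":0,"jaw":4.5},{"tx":0,"ty":0.05,"tz":0,"wx":0,"wy":0,"wz":0,"jaw":4.5},{"tx":0,"ty":0,"tz":0,"wx":0,"wy":0,"wz":0,"jaw":4.5}]'
python3 - <<'E'
from h import *
st=state();im=camera("wrist");Rt=R.from_quat(st["tool_rot"],scalar_first=True).as_matrix();print("grasp pt",st["tcp_pos"]+Rt@[0,0,.155])
cv2.imwrite("pics/w4.png",im[:,:,::-1])
st=state();print("grasp pt",st["tcp_pos"]+Rt@[0,0,.155])
E
```

```text
time_s: 3.1
tcp_pos: [0.5701, -0.3098, 0.2928]
tool_rot: [-0.001, 0.641, 0.768, 0.0]
ft_force: [-0.1, -0.0, 0.9]
finger_gap: 0.0451
grasp pt [ 0.56991787 -0.30962728  0.13778321]
grasp pt [ 0.57011275 -0.31047238  0.13937694]
```

View pics/w4.png

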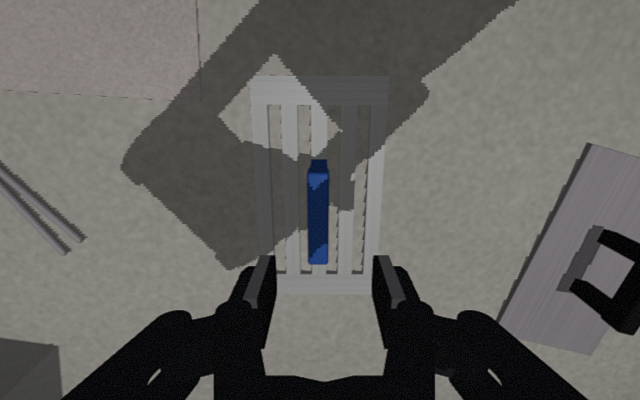

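The bar is about 6 px left of the finger centre, so I'll correct by -0.3 cm in y and descend.

```bash
python3 -m pendant '[{"tx":0,"ty":-0.3,"tz":-3,"wx":0,"wy":0,"wz":0,"jaw":4.5},{"tx":0,"ty":0,"tz":-3,"wx":0,"wy":0,"wz":0,"jaw":4.5},{"tx":0,"ty":0,"tz":-1.5,"wx":0,"wy":0,"wz":0,"jaw":4.5},{"tx":0,"ty":0,"tz":-1.2,"wx":0,"wy":0,"wz":0,"jaw":4.5},{"tx":0,"ty":0,"tz":0,"wx":0,"wy":0,"wz":0,"jaw":4.5},{"tx":0,"ty":0,"tz":0,"wx":0,"wy":0,"wz":0,"jaw":4.5}]'
python3 - <<'E'
from h import *
for k in range(2):
    st=state();im=camera("wrist");Rt=R.from_quat(st["tool_rot"],scalar_first=True).as_matrix();print("grasp pt",st["tcp_pos"]+Rt@[0,0,.155])
cv2.imwrite("pics/w5.png",im[:,:,::-1])
E
```

```text
time_s: 3.75
tcp_pos: [0.5701, -0.3153, 0.2071]
tool_rot: [0.001, 0.642, 0.767, 0.0]
ft_force: [-0.1, -0.6, 0.3]
finger_gap: 0.045
grasp pt [ 0.5703627  -0.3154878   0.05212016]
grasp pt [ 0.57056745 -0.31566217  0.05241163]
```

View pics/w5.png

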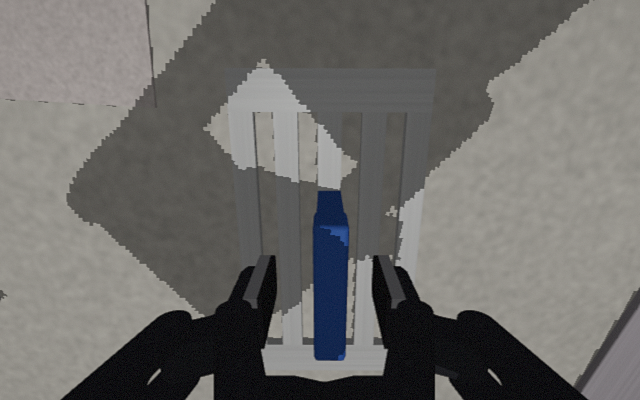

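The bar centre is at column 331 and the fingers centre at 325, so I'll shift +0.25 cm in y and close.

```bash
python3 -m pendant '[{"tx":-0.1,"ty":0.25,"tz":0,"wx":0,"wy":0,"wz":0,"jaw":4.5},{"tx":0,"ty":0,"tz":0,"wx":0,"wy":0,"wz":0,"jaw":0},{"tx":0,"ty":0,"tz":0,"wx":0,"wy":0,"wz":0,"jaw":0},{"tx":0,"ty":0,"tz":0,"wx":0,"wy":0,"wz":0,"jaw":0},{"tx":0,"ty":0,"tz":0,"wx":0,"wy":0,"wz":0,"jaw":0},{"tx":0,"ty":0,"tz":0,"wx":0,"wy":0,"wz":0,"jaw":0},{"tx":0,"ty":0,"tz":0,"wx":0,"wy":0,"wz":0,"jaw":0}]'
python3 -m pendant '[{"tx":0,"ty":0,"tz":0.5,"wx":0,"wy":0,"wz":0,"jaw":0},{"tx":0,"ty":0,"tz":2,"wx":0,"wy":0,"wz":0,"jaw":0},{"tx":0,"ty":0,"tz":4,"wx":0,"wy":0,"wz":0,"jaw":0},{"tx":0,"ty":0,"tz":4,"wx":0,"wy":0,"wz":0,"jaw":0},{"tx":0,"ty":0,"tz":4,"wx":0,"wy":0,"wz":0,"jaw":0},{"tx":0,"ty":0,"tz":4,"wx":0,"wy":0,"wz":0,"jaw":0},{"tx":0,"ty":0,"tz":0,"wx":0,"wy":0,"wz":0,"jaw":0},{"tx":0,"ty":0,"tz":0,"wx":0,"wy":0,"wz":0,"jaw":0}]'
python3 - <<'E'
from h import *
for n in("wrist","side"): cv2.imwrite(f"pics/g_{n}.png",camera(n)[:,:,::-1])
st=state();print(st["tcp_pos"],st["ft_force"],st["finger_gap"],st["time_s"])
E
```

```text
time_s: 4.55
tcp_pos: [0.5689, -0.3126, 0.2062]
tool_rot: [0.0, 0.642, 0.767, 0.0]
ft_force: [0.2, 0.7, 5.4]
finger_gap: 0.0128
time_s: 5.35
tcp_pos: [0.5686, -0.3124, 0.3912]
tool_rot: [0.001, 0.642, 0.767, -0.0]
ft_force: [-0.1, 0.1, -3.6]
finger_gap: 0.0129
[ 0.56804121 -0.31202843  0.38821483] [ 0.1044317  -0.39222662 -2.47922164] 0.013286163443361053 5.45
```

View pics/g_wrist.png

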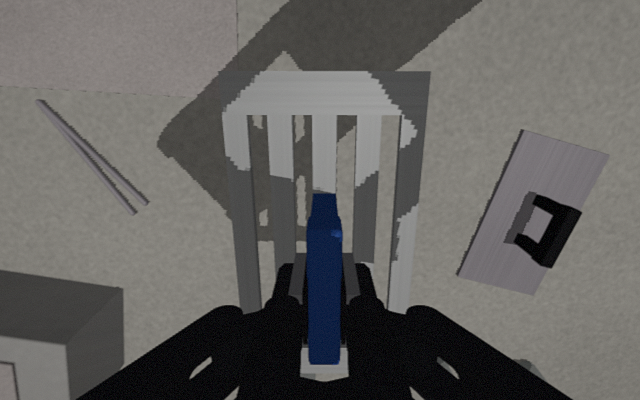

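View pics/g_side.png

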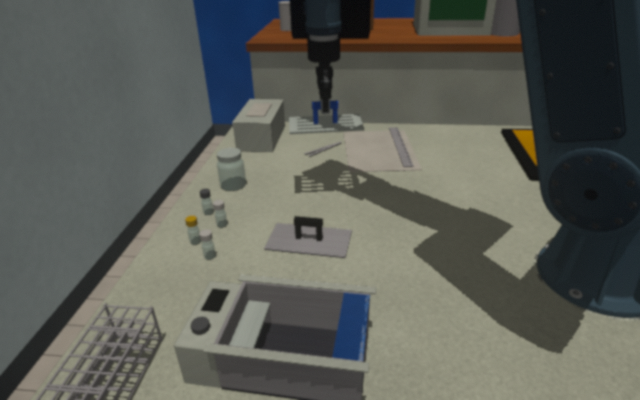

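The shelf is gripped level with a 13 mm gap, and the cover is untouched. Next I'll compute the carry and insertion waypoints.

```bash
cat > wp.py <<'E'
from h import *
B=np.array([.558,.2497,.0545]);YB=-.062
Rb=R.from_euler('z',YB)
def pose(xL,zL,deg,y=0):
    t=np.radians(deg);c,s=np.cos(t),np.sin(t);p=np.array([xL,zL])/1000
    H=p+[.09*c-.051*s,.09*s+.051*c]
    T=H+.155*np.array([-s,c])
    pos=B+Rb.apply([T[0],y,T[1]])
    # tool: x=bath y, y = plate x, z=-normal
    X=np.array([0,1,0]);Y=np.array([c,0,s]);Z=np.array([s,0,-c])
    return pos,Rb*R.from_matrix(np.column_stack([X,Y,Z]))
def delta(p0,r0,p1,r1): return ((p1-p0)*100).round(2),(r1*r0.inv()).as_rotvec().round(4)
E
python3 - <<'E'
from wp import *
q=R.from_matrix(np.column_stack([[np.cos(1.748),np.sin(1.748),0],[np.sin(1.748),-np.cos(1.748),0],[0,0,-1]]))
p=np.array([.569,-.312,.391])
for w in[(-39.6,130,25),(-39.6,30.4,25),(-67,17.6,25),(-94,5,25),(-94,5,18),(-94,4,12),(-93,3,6),(-92,2,0),(-91,0,0)]:
    p1,q1=pose(*w);d,r=delta(p,q,p1,q1);print(w,p1.round(4),d,r);p,q=p1,q1
E
```

```text
(-39.6, 130, 25) [0.513  0.2525 0.4092] [-5.6  56.45  1.82] [ 0.0252 -0.4366 -0.2354]
(-39.6, 30.4, 25) [0.513  0.2525 0.3096] [ 0.    0.   -9.96] [0. 0. 0.]
(-67, 17.6, 25) [0.4856 0.2542 0.2968] [-2.73  0.17 -1.28] [0. 0. 0.]
(-94, 5, 25) [0.4587 0.2559 0.2842] [-2.69  0.17 -1.26] [0. 0. 0.]
(-94, 5, 18) [0.4861 0.2542 0.2832] [ 2.74 -0.17 -0.1 ] [ 0.0076  0.1219 -0.    ]
(-94, 4, 12) [0.5093 0.2527 0.2787] [ 2.32 -0.14 -0.45] [ 0.0065  0.1045 -0.    ]
(-93, 3, 6) [0.533  0.2513 0.2718] [ 2.37 -0.15 -0.69] [0.0065 0.1045 0.    ]
(-92, 2, 0) [0.556  0.2498 0.2625] [ 2.3  -0.14 -0.93] [ 0.0065  0.1045 -0.    ]
(-91, 0, 0) [0.557  0.2498 0.2605] [ 0.1  -0.01 -0.2 ] [0. 0. 0.]
```

```bash
python3 -m pendant '[{"tx":-0.4,"ty":4.05,"tz":0.13,"wx":0,"wy":0,"wz":-0.03,"jaw":0},{"tx":-0.4,"ty":4.05,"tz":0.13,"wx":0,"wy":0,"wz":-0.03,"jaw":0},{"tx":-0.4,"ty":4.05,"tz":0.13,"wx":0,"wy":0,"wz":-0.03,"jaw":0},{"tx":-0.4,"ty":4.05,"tz":0.13,"wx":0,"wy":0,"wz":-0.03,"jaw":0},{"tx":-0.4,"ty":4.05,"tz":0.13,"wx":0,"wy":0,"wz":-0.03,"jaw":0},{"tx":-0.4,"ty":4.05,"tz":0.13,"wx":0,"wy":0,"wz":-0.03,"jaw":0},{"tx":-0.4,"ty":4.05,"tz":0.13,"wx":0,"wy":0,"wz":-0.03,"jaw":0},{"tx":-0.4,"ty":4.05,"tz":0.13,"wx":0,"wy":0,"wz":-0.03,"jaw":0}]'
python3 -m pendant '[{"tx":-0.4,"ty":4,"tz":0.13,"wx":-0.0045,"wy":-0.0726,"wz":0,"jaw":0},{"tx":-0.4,"ty":4,"tz":0.13,"wx":-0.0045,"wy":-0.0726,"wz":0,"jaw":0},{"tx":-0.4,"ty":4,"tz":0.13,"wx":-0.0045,"wy":-0.0726,"wz":0,"jaw":0},{"tx":-0.4,"ty":4,"tz":0.13,"wx":-0.0045,"wy":-0.0726,"wz":0,"jaw":0},{"tx":-0.4,"ty":4,"tz":0.13,"wx":-0.0045,"wy":-0.0726,"wz":0,"jaw":0},{"tx":-0.4,"ty":4,"tz":0.13,"wx":-0.0045,"wy":-0.0726,"wz":0,"jaw":0},{"tx":0,"ty":0,"tz":0,"wx":0,"wy":0,"wz":0,"jaw":0},{"tx":0,"ty":0,"tz":0,"wx":0,"wy":0,"wz":0,"jaw":0}]'
python3 - <<'E'
from wp import *
for n in("wrist","side","scene"): cv2.imwrite(f"pics/t_{n}.png",camera(n)[:,:,::-1])
st=state();r=R.from_quat(st["tool_rot"],scalar_first=True);p1,q1=pose(-39.6,130,25)
print(st["tcp_pos"],st["time_s"],"err to target",delta(st["tcp_pos"],r,p1,q1))
for n,f in(("side",(170,180,240,200)),):
    x,y,w,h=f;im=cv2.imread(f"pics/t_{n}.png")[y:y+h,x:x+w];cv2.imwrite("pics/t_sidec.png",cv2.resize(im,None,fx=3,fy=3,interpolation=cv2.INTER_CUBIC))
E
```

```text
time_s: 6.25
tcp_pos: [0.5356, 0.0132, 0.3987]
tool_rot: [-0.002, 0.729, 0.684, -0.001]
ft_force: [0.6, 0.0, -2.4]
finger_gap: 0.013
time_s: 7.05
tcp_pos: [0.5115, 0.2523, 0.4063]
tool_rot: [0.156, 0.711, 0.67, 0.146]
ft_force: [0.3, 0.0, -2.4]
finger_gap: 0.0133
[0.51276492 0.2504301  0.4076318 ] 7.2 err to target (array([0.02, 0.21, 0.16]), array([ 0.0006, -0.0027,  0.0022]))
```

View pics/t_side.png

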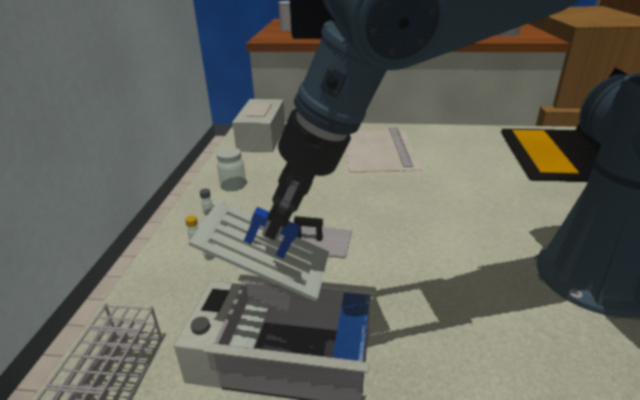

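View pics/t_wrist.png

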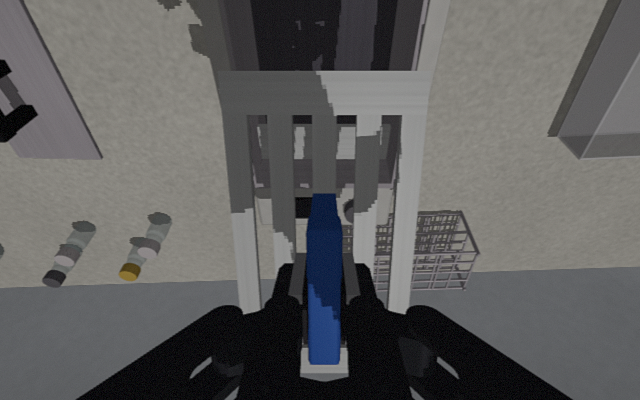

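View pics/t_scene.png

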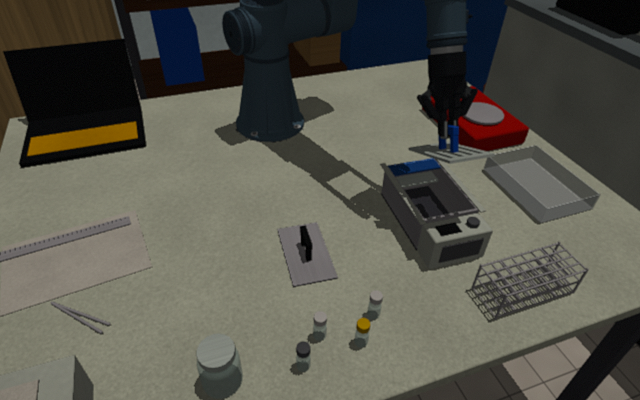

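The shelf is tilted over the bath and looks the same in the wrist view as after the lift, so it hasn't slipped. To check the tip position, I'll project the model into the side and scene views.

```bash
python3 - <<'E'
from wp import *
st=state();r=R.from_quat(st["tool_rot"],scalar_first=True)
C=np.array([[sx*.09,sy*.05,.006] for sx,sy in((-1,-1),(-1,1),(1,1),(1,-1))])
def W(P): # plate frame (origin underside centre)-> tool: x=plate y, y=plate x, z=-(plate z)
    P=np.atleast_2d(P);t=np.column_stack([P[:,1],P[:,0],.155+.051-P[:,2]]);return r.apply(t)+st["tcp_pos"]
print((Rb.inv().apply(W(C)-B)*1000).round(1))
for n,(x,y,w,h) in(("side",(170,190,220,200)),("scene",(370,100,130,130))):
    im=cv2.imread(f"pics/t_{n}.png");s=3 if n=="side" else 4.5
    im=cv2.resize(im[y:y+h,x:x+w],None,fx=s,fy=s,interpolation=cv2.INTER_CUBIC)
    q=((proj(camera_model(n),W(C))-[x,y]+.5)*s).astype(int);cv2.polylines(im,[q],True,(0,0,255),1)
    cv2.imwrite(f"pics/ov_{n}.png",im)
E
```

```text
[[-42.9 -52.2 133.9]
 [-42.7  47.8 133.8]
 [120.6  47.5 209.4]
 [120.4 -52.5 209.5]]
```

View pics/ov_side.png

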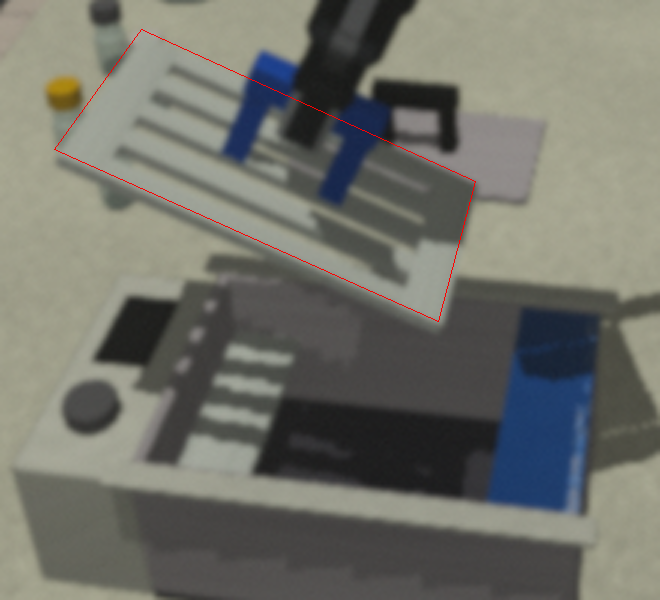

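View pics/ov_scene.png

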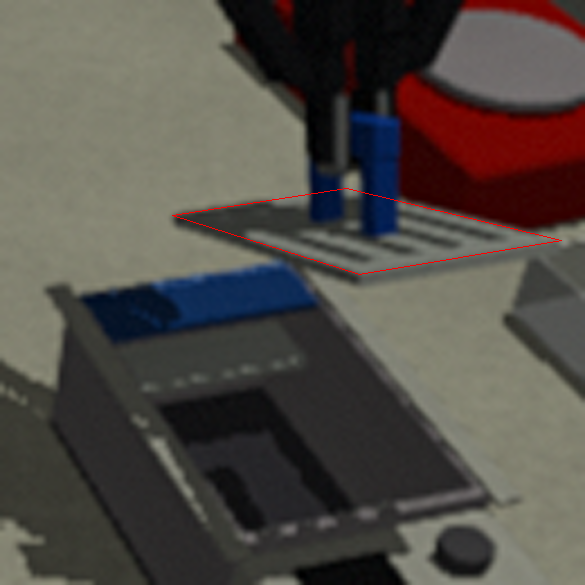

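The overlay agrees within about 1–2 px. I'll descend and then slide the low end under the lip.

```bash
python3 -m pendant '[{"tx":0,"ty":0.1,"tz":-3.5,"wx":0,"wy":0,"wz":0,"jaw":0},{"tx":0,"ty":0,"tz":-3.5,"wx":0,"wy":0,"wz":0,"jaw":0},{"tx":0,"ty":0,"tz":-2,"wx":0,"wy":0,"wz":0,"jaw":0},{"tx":0,"ty":0,"tz":-0.9,"wx":0,"wy":0,"wz":0,"jaw":0},{"tx":0,"ty":0,"tz":0,"wx":0,"wy":0,"wz":0,"jaw":0},{"tx":0,"ty":0,"tz":0,"wx":0,"wy":0,"wz":0,"jaw":0}]'
cat > chk.py <<'E'
import sys
from wp import *
tag=sys.argv[1]
st=state();r=R.from_quat(st["tool_rot"],scalar_first=True)
C=np.array([[sx*.09,sy*.05,.006] for sx,sy in((-1,-1),(-1,1),(1,1),(1,-1))])
def W(P):
    P=np.atleast_2d(P);t=np.column_stack([P[:,1],P[:,0],.155+.051-P[:,2]]);return r.apply(t)+st["tcp_pos"]
print("t",st["time_s"],"F",st["ft_force"].round(1),"gap",st["finger_gap"]);print((Rb.inv().apply(W(C-[0,0,.006])-B)*1000).round(1))
for n,(x,y,w,h) in(("side",(170,190,220,200)),("scene",(370,100,130,130))):
    im=camera(n)[:,:,::-1];s=3 if n=="side" else 4.5
    im=cv2.convertScaleAbs(cv2.resize(im[y:y+h,x:x+w],None,fx=s,fy=s,interpolation=cv2.INTER_CUBIC),alpha=1.3)
    q=((proj(camera_model(n),W(C))-[x,y]+.5)*s).astype(int);cv2.polylines(im,[q],True,(0,0,255),1)
    cv2.imwrite(f"pics/{tag}_{n}.png",im)
E
python3 chk.py p1
```

```text
time_s: 7.8
tcp_pos: [0.5135, 0.2521, 0.3111]
tool_rot: [0.158, 0.712, 0.668, 0.149]
ft_force: [-0.1, 0.3, -2.4]
finger_gap: 0.0128
t 7.8 F [-0.1  0.3 -2.4] gap 0.01277484621286415
[[-38.8 -50.1  31.8]
 [-38.6  49.9  31.9]
 [124.4  49.5 108.2]
 [124.2 -50.5 108.1]]
```

View pics/p1_side.png

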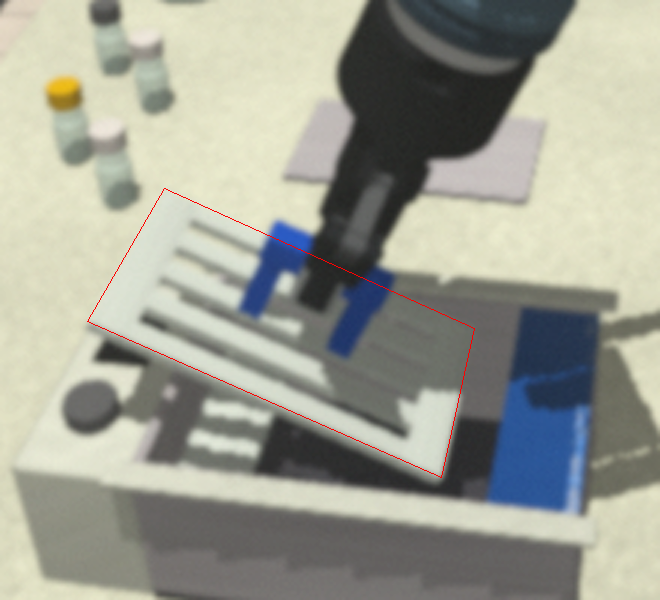

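View pics/p1_scene.png

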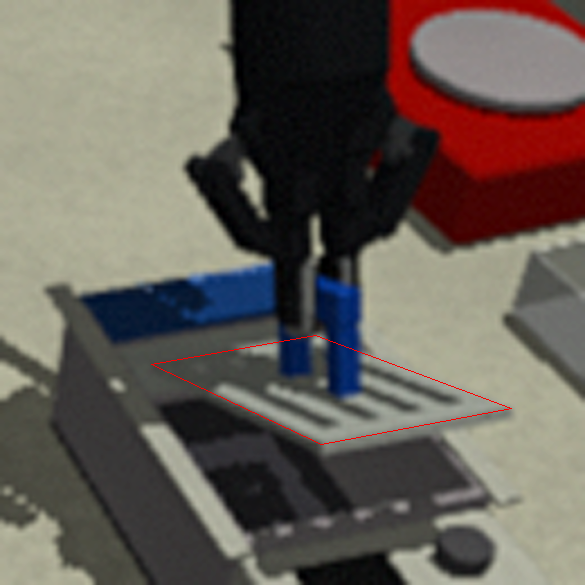

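The low end is inside the opening, with its tip about 26 mm in front of the lip edge. Now I'll slide along the plate axis.

```bash
python3 -m pendant '[{"tx":-1.36,"ty":0.08,"tz":-0.65,"wx":0,"wy":0,"wz":0,"jaw":0},{"tx":-1.36,"ty":0.08,"tz":-0.65,"wx":0,"wy":0,"wz":0,"jaw":0},{"tx":0,"ty":0,"tz":0,"wx":0,"wy":0,"wz":0,"jaw":0}]'
python3 -m pendant '[{"tx":-1.36,"ty":0.08,"tz":-0.65,"wx":0,"wy":0,"wz":0,"jaw":0},{"tx":-1.36,"ty":0.08,"tz":-0.65,"wx":0,"wy":0,"wz":0,"jaw":0},{"tx":0,"ty":0,"tz":0,"wx":0,"wy":0,"wz":0,"jaw":0},{"tx":0,"ty":0,"tz":0,"wx":0,"wy":0,"wz":0,"jaw":0}]'
python3 chk.py p2
```

```text
time_s: 8.2
tcp_pos: [0.4842, 0.2543, 0.2969]
tool_rot: [0.157, 0.712, 0.669, 0.148]
ft_force: [-0.6, -0.0, -0.9]
finger_gap: 0.0129
time_s: 8.6
tcp_pos: [0.4592, 0.256, 0.2851]
tool_rot: [0.158, 0.711, 0.668, 0.149]
ft_force: [0.7, 0.1, -2.6]
finger_gap: 0.0127
t 8.6 F [ 0.7  0.1 -2.6] gap 0.01270296867998411
[[-93.  -49.6   5.8]
 [-92.9  50.4   6. ]
 [ 70.   50.3  82.4]
 [ 70.  -49.7  82.3]]
```

View pics/p2_side.png

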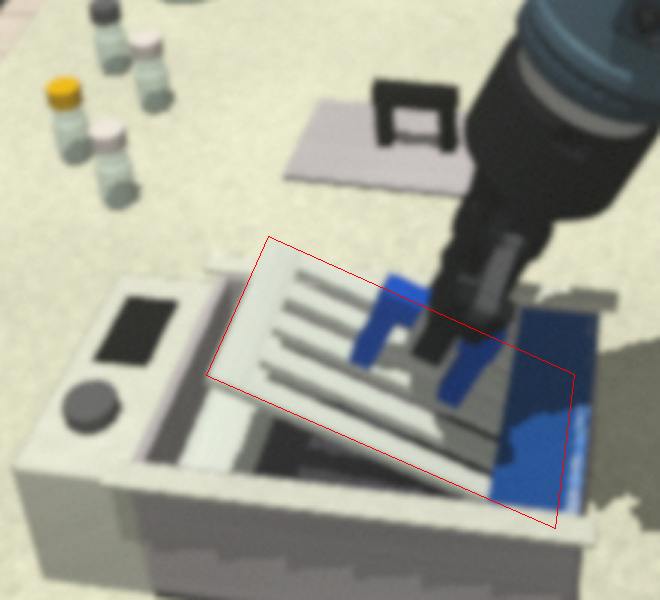

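View pics/p2_scene.png

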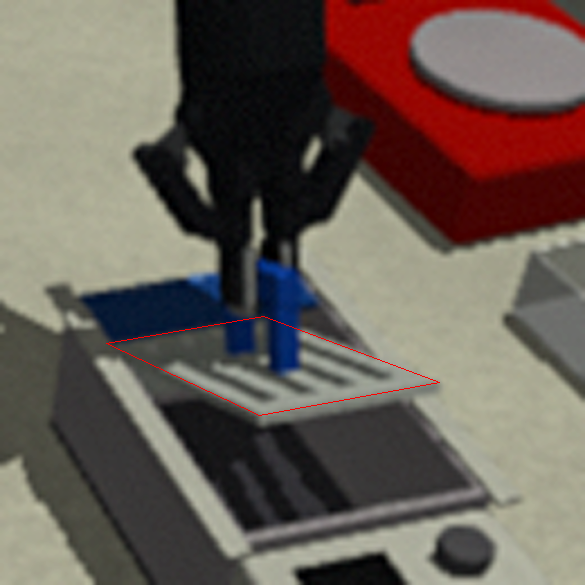

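The tip is under the lip at x ≈ -93 mm, about 6 mm above the ledge, with no contact force. Now I'll rotate down about the low end.

```bash
python3 -m pendant '[{"tx":1.37,"ty":-0.08,"tz":-0.03,"wx":0.0038,"wy":0.061,"wz":0,"jaw":0},{"tx":1.37,"ty":-0.09,"tz":-0.07,"wx":0.0038,"wy":0.061,"wz":0,"jaw":0},{"tx":1.16,"ty":-0.07,"tz":-0.2,"wx":0.0033,"wy":0.0522,"wz":0,"jaw":0},{"tx":1.16,"ty":-0.07,"tz":-0.25,"wx":0.0033,"wy":0.0522,"wz":0,"jaw":0},{"tx":1.18,"ty":-0.07,"tz":-0.33,"wx":0.0033,"wy":0.0522,"wz":0,"jaw":0},{"tx":1.18,"ty":-0.08,"tz":-0.36,"wx":0.0033,"wy":0.0522,"wz":0,"jaw":0},{"tx":0,"ty":0,"tz":0,"wx":0,"wy":0,"wz":0,"jaw":0},{"tx":0,"ty":0,"tz":0,"wx":0,"wy":0,"wz":0,"jaw":0}]'
python3 chk.py p3
```

```text
time_s: 9.5
tcp_pos: [0.533, 0.251, 0.2716]
tool_rot: [0.039, 0.728, 0.683, 0.037]
ft_force: [-0.5, -0.7, -2.4]
finger_gap: 0.0131
t 9.5 F [-0.5 -0.7 -2.4] gap 0.013142886961268835
[[-92.7 -50.1   2.7]
 [-92.5  49.9   2.7]
 [ 86.4  49.6  21.9]
 [ 86.3 -50.4  21.8]]
```

View pics/p3_side.png

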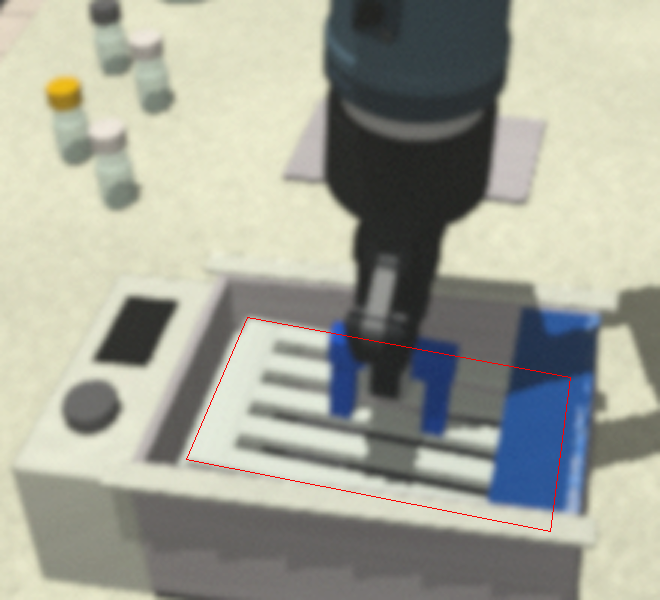

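View pics/p3_scene.png

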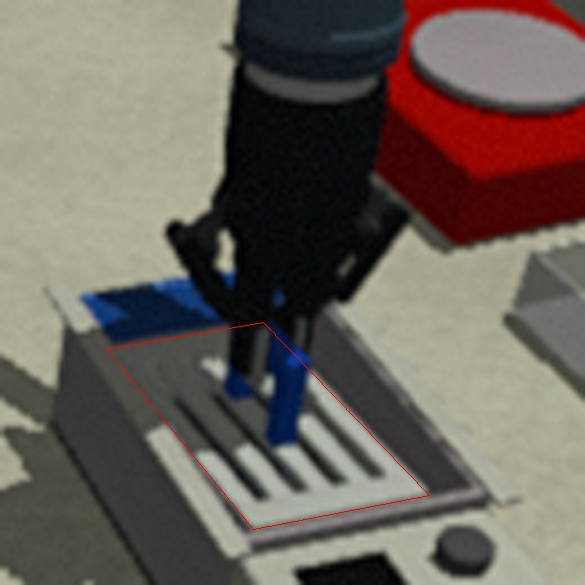

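It's at 6° with no contact. Now to finish the rotation and seat it.

```bash
python3 -m pendant '[{"tx":0.8,"ty":-0.05,"tz":-0.32,"wx":0.0022,"wy":0.0355,"wz":0,"jaw":0},{"tx":0.8,"ty":-0.05,"tz":-0.33,"wx":0.0022,"wy":0.0355,"wz":0,"jaw":0},{"tx":0.8,"ty":-0.05,"tz":-0.35,"wx":0.0022,"wy":0.0355,"wz":0,"jaw":0},{"tx":0,"ty":0,"tz":0,"wx":0,"wy":0,"wz":0,"jaw":0},{"tx":0,"ty":0,"tz":0,"wx":0,"wy":0,"wz":0,"jaw":0}]'
python3 chk.py p4
```

```text
time_s: 10.1
tcp_pos: [0.556, 0.2498, 0.2616]
tool_rot: [-0.0, 0.729, 0.685, -0.0]
ft_force: [0.3, -0.8, -2.5]
finger_gap: 0.013
t 10.1 F [ 0.3 -0.8 -2.5] gap 0.012993279353145785
[[-92.1 -49.9   1.1]
 [-92.1  50.1   1.1]
 [ 87.9  50.    1. ]
 [ 87.9 -50.    1. ]]
```

```bash
python3 -m pendant '[{"tx":0.1,"ty":0,"tz":-0.1,"wx":0,"wy":0,"wz":0,"jaw":0},{"tx":0,"ty":0,"tz":0,"wx":0,"wy":0,"wz":0,"jaw":0},{"tx":0,"ty":0,"tz":0,"wx":0,"wy":0,"wz":0,"jaw":0}]'
python3 -m pendant '[{"tx":0,"ty":0,"tz":-0.1,"wx":0,"wy":0,"wz":0,"jaw":0},{"tx":0,"ty":0,"tz":0,"wx":0,"wy":0,"wz":0,"jaw":0}]'
```

```text
time_s: 10.5
tcp_pos: [0.5571, 0.2499, 0.2612]
tool_rot: [-0.001, 0.729, 0.685, -0.0]
ft_force: [-5.9, -0.1, 5.6]
finger_gap: 0.013
time_s: 10.7
tcp_pos: [0.5572, 0.2499, 0.2612]
tool_rot: [-0.001, 0.729, 0.685, -0.001]
ft_force: [-9.2, -1.3, 13.8]
finger_gap: 0.013
```

Contact is at about 16 N with TCP z at 0.261, as expected. I'll relax slightly and let go.

```bash
python3 -m pendant '[{"tx":0,"ty":0,"tz":0.15,"wx":0,"wy":0,"wz":0,"jaw":0},{"tx":0,"ty":0,"tz":0,"wx":0,"wy":0,"wz":0,"jaw":3.5},{"tx":0,"ty":0,"tz":0,"wx":0,"wy":0,"wz":0,"jaw":3.5},{"tx":0,"ty":0,"tz":0,"wx":0,"wy":0,"wz":0,"jaw":3.5},{"tx":0,"ty":0,"tz":0,"wx":0,"wy":0,"wz":0,"jaw":3.5}]'
python3 - <<'E'
from h import *
cv2.imwrite("pics/r_wrist.png",camera("wrist")[:,:,::-1])
E
```

```text
time_s: 11.2
tcp_pos: [0.5576, 0.2496, 0.2609]
tool_rot: [-0.001, 0.729, 0.685, -0.0]
ft_force: [0.4, 0.2, 0.3]
finger_gap: 0.0353
```

View pics/r_wrist.png

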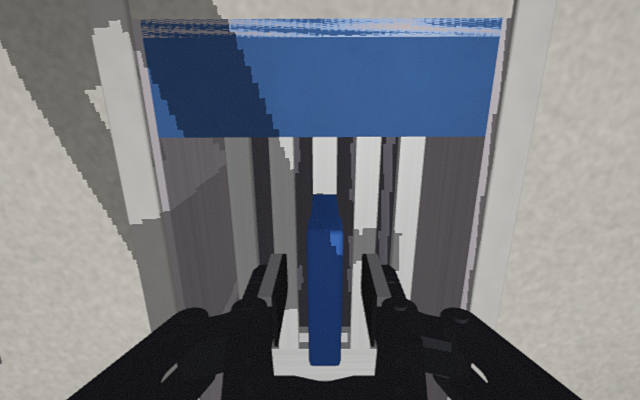

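The handle is free between the open fingers and the shelf end is under the lip. I'll retreat straight up.

```bash
python3 -m pendant '[{"tx":0,"ty":0,"tz":1,"wx":0,"wy":0,"wz":0,"jaw":3.5},{"tx":0,"ty":0,"tz":3,"wx":0,"wy":0,"wz":0,"jaw":3.5},{"tx":0,"ty":0,"tz":4,"wx":0,"wy":0,"wz":0,"jaw":3.5},{"tx":0,"ty":0,"tz":4,"wx":0,"wy":0,"wz":0,"jaw":3.5},{"tx":0,"ty":0,"tz":4,"wx":0,"wy":0,"wz":0,"jaw":3.5},{"tx":0,"ty":0,"tz":3,"wx":0,"wy":0,"wz":0,"jaw":3.5},{"tx":0,"ty":0,"tz":0,"wx":0,"wy":0,"wz":0,"jaw":3.5},{"tx":0,"ty":0,"tz":0,"wx":0,"wy":0,"wz":0,"jaw":3.5}]'
python3 - <<'E'
from wp import *
C=np.array([[sx*.09-.001,sy*.05,.006] for sx,sy in((-1,-1),(-1,1),(1,1),(1,-1))])
T=np.array([[sx*.032-.001,sy*.007,.060] for sx,sy in((-1,-1),(-1,1),(1,1),(1,-1))])
for n,(x,y,w,h),s in(("side",(170,190,220,200),3),("scene",(370,130,130,130),4.5),("wrist",(200,40,270,260),2.2)):
    m=camera_model(n);im=camera(n)[:,:,::-1]
    im=cv2.convertScaleAbs(cv2.resize(im[y:y+h,x:x+w],None,fx=s,fy=s,interpolation=cv2.INTER_CUBIC),alpha=1.3)
    for K in(C,T):
        q=((proj(m,B+Rb.apply(K))-[x,y]+.5)*s).astype(int);cv2.polylines(im,[q],True,(0,0,255),1)
    cv2.imwrite(f"pics/f_{n}.png",im)
cv2.imwrite("pics/f_all.png",camera("scene")[:,:,::-1])
st=state();print(st["tcp_pos"],st["ft_force"],st["time_s"])
E
```

```text
time_s: 12.05
tcp_pos: [0.5574, 0.2497, 0.4523]
tool_rot: [-0.0, 0.729, 0.685, 0.0]
ft_force: [-0.3, 1.6, -0.8]
finger_gap: 0.0351
[0.55711748 0.24955832 0.44915694] [-0.10663947 -0.53485174 -0.14926285] 12.25
```

View pics/f_side.png

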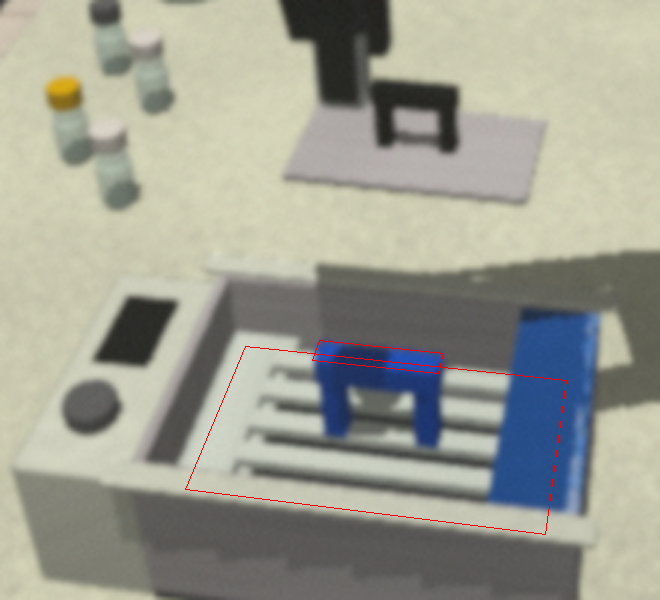

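View pics/f_scene.png

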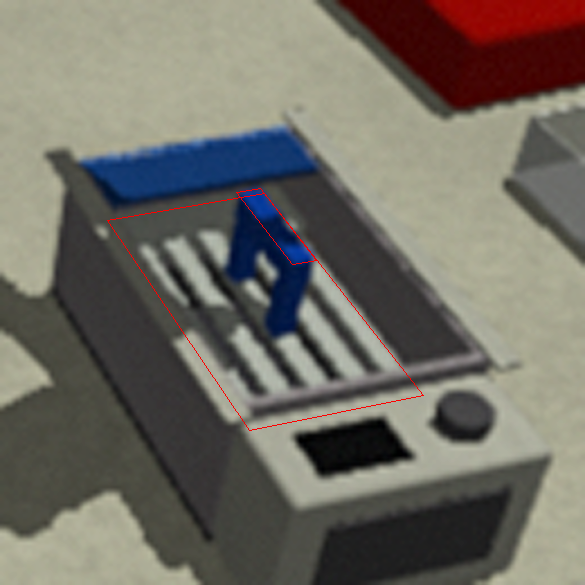

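View pics/f_wrist.png

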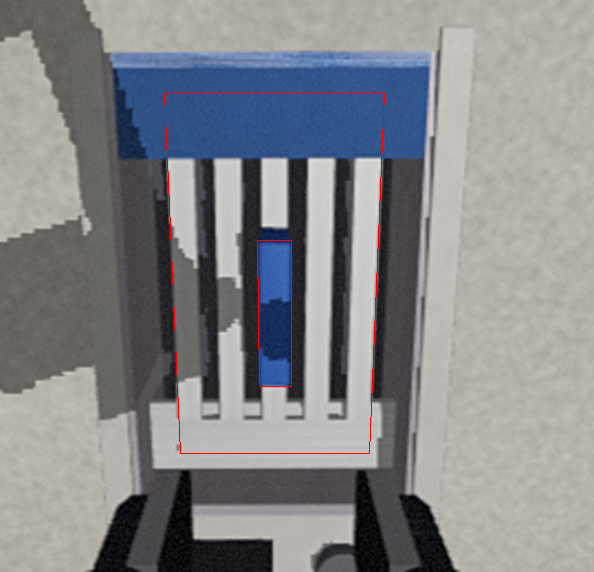

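View pics/f_all.png

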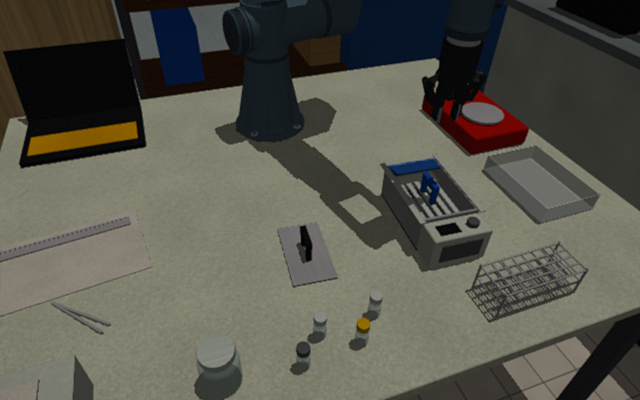

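All three views match the flat, centred model of the shelf, the cover is where it was, and the arm is clear. I'm handing in.

```bash
python3 -c "
from workcell import close_job
print(close_job())"
```

```text
the job is handed in; nothing more can be done
None
```

The slotted shelf with the blue handle is in the bath, lying flat on both ledges with its low end under the blue lip. I gripped it by the handle and tipped it about 25°. The tip went under the lip with no contact force, then I turned it down flat, let go and lifted the arm clear. The job was handed in at about 12.3 s of robot time.

- **Final position:** in the side, scene and wrist views, the model of a flat shelf about 1 mm from the bath's middle matched the pictures to within a couple of pixels. The end under the lip is hidden there, so its seating is judged from the rest of the shelf.
- **Seating force:** at touchdown the wrist force was about 16 N, well under the 120 N limit. After release it read about zero.
- **Cover and arm:** the steel cover with the black handle did not move, and the arm was touching nothing at hand-in.
- **Disagreements:** my first moves were refused as invalid input until every row carried all seven keys. TCP readings scattered by 1–3 mm while the arm settled, and I corrected the grasp for that from the wrist pictures. The bath height from the pictures was 54–55 mm, against 55 mm in the text.

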